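Lock the carousel's indexing base with its pin

TASK

Lock the indexing base of the sample carousel: take the long index pin out of the white parking block, set it in the guide on the grey base, turn the black knob to find one of the hidden collar's holes so that the pin passes through, and push the pin fully home, its head down on the guide. Work gently: do not force the pin down or the knob round against a blocked pin, and leave the short pin, the beaker and the bottle alone. Let go of everything at the end.

Things in the scene. Friction and masses are not known exactly. Their poses are not given: they have to be found in the camera images.
- base: Grey square housing of the indexing base, 150 x 150 mm, 46 mm high, fixed to the bench; origin at the centre of its underside, z up, its x axis points from the knob to the guide. Inside, out of sight, a loose steel collar with four holes turns with the knob about the housing's centre.
- collar_top (a point): Point under the guide, level with the hidden collar's top, 34 mm above the bench (fixed, does not turn). The collar is 12 mm thick. Its four 13 mm holes, 90 degrees apart, pass here as it turns. At the start none is here and their places are unknown; a quarter turn either way always brings one. A pin set in the guide stands on the collar, its shoulder 26 mm above the guide.
- follower_top (a point): Point under the guide, 20 mm above the bench: top of a stiff follower below the collar. If the knob turns slowly, the pin standing in the guide drops by its weight about 14 mm onto it when a hole comes, and then blocks the collar within 3 degrees. The last 12 mm home take about 6 N (more while the collar still leans on the pin: ease the knob back first); the follower stays put.
- guide_mouth (a point): Centre of the upper mouth of the guide: an aluminium block 24 x 24 mm that stands on the housing, top 66 mm above the bench, with a vertical through bore of 11.4 mm (30 mm long), chamfered. It lies 58 mm from the knob's axis. z up, x away from the knob. The pin is home when its shoulder lies on this mouth.
- knob_centre (a point): Point on the vertical axis of the black knob at the height to grip it, 84 mm above the bench (fixed, does not turn). Plain and round, 40 mm in diameter, from 60 to 96 mm above the bench. Turns both ways without stops and drives the collar through a torsion spring of 3 N m/rad; the collar drags with 0.2 N m. Against a blocked pin (58 mm off the axis) stop by 0.6 N m: about 1 N m damages it.
- index_pin: The long index pin, steel, about 75 g, upright: round shank of 10 mm, 58 mm long, with a tapered foot (6 mm at the tip over 2.5 mm), below a round head of 18 mm diameter and 26 mm height. Origin at the centre of its foot, z along the pin to the head. It starts in one hole of the parking block, its head 18 mm clear of the block, taller than the short pin.
- index_pin_shoulder (a point): Centre of the underside of the index pin's head, 58 mm above its foot; the head's top is 26 mm higher.
- short_pin: A short pin with the same head and shank diameter but a shank of 36 mm, standing in the other hole with its head right on the block: leave it there. Origin at its foot.
- block: White plastic parking block 130 x 60 mm, 45 mm high, fixed; origin at the centre of its underside, x along its length. Two vertical holes of 11.4 mm, 40 mm deep, 32 mm either side of its centre along x; which pin is in which hole varies.
- beaker: Glass beaker, 80 mm in diameter, 100 mm high, standing on the bench; origin under its centre. Leave alone.
- reagent: White bottle, 64 mm in diameter, 130 mm high, standing on the bench; origin under its centre. Leave alone.
Not all that is in view belongs to the job. Leave any yellow look-alike of the base alone. Leave any red look-alike of the index_pin alone.

How it is judged (in metres and radians):
On the way, in this order (a step that is already met when the one before it is completed fails the run):
1. the index pin's foot stands in the guide (z of index_pin in the frame of guide_mouth below -0.01 m and horizontal distance between index_pin and guide_mouth below 0.003 m and angle between index_pin's own z axis and vertical below 0.15 rad), for 0.1 s.
2. the pin has passed into a hole of the collar, its shoulder less than 16 mm above the guide (z of index_pin_shoulder in the frame of guide_mouth below 0.016 m and horizontal distance between index_pin and guide_mouth below 0.004 m), for 0.1 s.
At the end, for the whole second after the job is handed in: The index pin stands upright (within 0.08 rad) in the guide, through a hole of the collar, its shoulder within 2 mm of the guide's top and 3 mm of its centre, at rest and released; the short pin is within 10 mm and the beaker and bottle within 20 mm of where they started (z of index_pin_shoulder in the frame of guide_mouth below 0.002 m and horizontal distance between index_pin_shoulder and guide_mouth below 0.003 m and angle between index_pin's own z axis and vertical below 0.08 rad and linear speed of index_pin below 0.02 m/s and distance of short_pin from where it was at the start of the episode below 0.01 m and distance of each of beaker, reagent from where it was at the start of the episode below 0.02 m); the robot touches nothing.
It fails at once if the index pin is forced against the base or its collar with more than 40 N in all (contact force between index_pin and base above 40 N).
It fails at once if the short pin is taken or pushed by more than 10 mm (distance of short_pin from where it was at the start of the episode above 0.01 m).
It fails at once if the beaker or the bottle is pushed by more than 20 mm (distance of any of beaker, reagent from where it was at the start of the episode above 0.02 m).
It also fails if it takes over 72 s, if anything falls off the work surface, if the arm or the gripper's body presses on something with over 40 N, if the wrist force passes 120 N, or if a joint passes its speed limit or range.

ROBOT

A 6-joint arm with a two-finger parallel gripper is mounted at the origin on the work surface. World frame = base frame: x ahead of the robot, y to its left, z up, the work surface at z = 0. Lengths are in mm, angles in rad, forces in N, time in s.
With the tool pointing down it reaches from about 375 to 900 mm from the base axis. Payload 3.1 kg.
Tool frame: the origin (TCP) lies midway between the tips of the shut fingers; the grasp point (between the pads) lies bot.hold_point_z behind it (bot.hold_point_z is the distance from the TCP to the grasp point, in mm); z points along the fingers, y is the line along which they close (so a half turn about z gives the same grasp; the last joint's range is limited). The gripper opens to 87 mm and grips with 3 to 60 N. Pads are 19 mm wide; open, the fingers measure 117 mm over their backs; the gripper's body (75 mm by 190 mm) begins 51 mm behind the grasp point.
Start: joints at [-1.458, 0.527, 1.433, -0, 1.181, -0.178], TCP at [179.821, -598.549, 222.548] pointing down, gripper open.
Joint ranges: [-3.08, 3.08], [-0.75, 2.2], [0.22, 2.44], [-1.43, 4.57], [0, 2.65], [-2.85, 2.85]. Speed limits (rad/s): [2.79, 2.79, 3.14, 3.14, 3.14, 3.14].

INTERFACE

Orientations are given as [roll, pitch, yaw] about the fixed x, y, z axes, in that order (R = Rz(yaw) Ry(pitch) Rx(roll)).
In Python, from plant import bot, optics, close_job gives the robot as it stands. The module is installed in compiled form; this text tells all that it offers.
- The arm moves only by the tool arm_command, never from a script. Its argument "deltas" is a list of rows, each a list of 3 entries, a list of its own where there are three numbers: the turn, a rotation vector about the tool's x, y, z in units of 5 degrees (1.0 is 5 degrees), then the shift along the tool's x, y, z in units of 25 mm (1.0 is 25 mm), then the opening, from 0 (shut) to 1 (fully open). A call has 1 to 12 rows; each row shifts and turns the commanded pose from where the row before left it, along the tool's axes as they then stand; what a row does not reach is not made up. A row lasts 1/12 s, in which the tool goes at most 41.7 mm and 7.16 degrees, less where a joint would pass 70% of its speed; a pose out of reach is approached as far as the arm can. A call is refused whole if a number of a shift passes 1 or a number of a turn 1, either way. A call with a gripper value outside its range is refused whole. The fingers move at their own pace and stop on an object; "squeeze" is the grip in N (left out, the last holds). Time passes only in rows, so rows that do not move let the fingers close. It gives the time, the measured TCP pose, the force, the opening and the grip force at its end, in the units of the state.
- bot.sense(): the state, without advancing time (a new reading comes with each control period).
- optics.grab_frame(name): name is "scene" or "top" or "wrist"; returns the picture (384x512x3 uint8, red, green, blue); there is no depth.
- optics.get_calibration(name): a dict with "camera_matrix" (3x3 intrinsics, pixels), "pose" (4x4, takes a point from camera to world coordinates). Camera axes: x right, y down, z forward; pixel columns grow to the right and rows downward; lengths in mm; the calibration is good to about 2 mm. A picture is of the moment at which its call begins: read the wrist's pose just before it. get_calibration takes no time and is no camera call; for the wrist camera it gives the pose at the moment of the call.
- close_job(): hands the job in; it is judged then, once.
The state is a dict: "time": time; "joint_pos": joint angles; "joint_vel": joint speeds; "effort": joint torques, N m; "tool_pos": TCP position; "eef_rot": TCP orientation; "wrist_force": force on the tool from outside, world axes, zero at the start; "ft_torque": the same for the moment, N m; "opening": finger opening in mm; "finger_force": force on a finger pad.
Only numpy, scipy, OpenCV 4.12 (cv2) and the standard library are available. Lean on these libraries where they do the work, as an engineer would, in place of code of your own. Each camera call takes 0.05 s, during which the arm holds its last target. There are 200 camera calls.

## Working session

There is one attempt and no reset: what is moved stays moved. The work goes in short steps, Python scripts to look and compute and a tool call to move; the robot and the scene stay as the last step left them, time stands still between calls to the robot, and variables do not carry over. Pictures are saved under pics/ and viewed, at most 10 in all, crops included, and the job is handed in when it is done.

Besides the shell and the picture viewer there is one more tool, called after "Call:" in YAML: its name, and indented under it one key for each argument. arm_command: Moves the arm, as the interface text tells. Its arguments: {"type":"object","properties":{"deltas":{"type":"array","items":{"type":"array"}},"squeeze":{"type":"number"}},"required":["deltas"]}

```bash
mkdir -p pics; cat > h.py <<'E'
import numpy as np, cv2
from plant import bot, optics
def grab(n,f):
    c=optics.get_calibration(n); im=optics.grab_frame(n); cv2.imwrite('pics/'+f+'.png',cv2.cvtColor(im,cv2.COLOR_RGB2BGR)); np.savez('pics/'+f,im=im,K=c['camera_matrix'],T=c['pose']); return im,c
def ray(c,u,v,z):
    K=np.array(c['camera_matrix']);T=np.array(c['pose'])
    d=T[:3,:3]@np.linalg.solve(K,[u,v,1]);o=T[:3,3]
    return o+d*(z-o[2])/d[2]
def proj(c,p):
    K=np.array(c['camera_matrix']);T=np.array(c['pose'])
    q=K@(T[:3,:3].T@(np.array(p)-T[:3,3]));return q[:2]/q[2]
E
python3 - <<'E'
from h import *
s=bot.sense();print(s,bot.hold_point_z)
a=[]
for n in('scene','top','wrist'):
    im,c=grab(n,n+'0');a.append(im);print(n,np.round(c['pose'],3).tolist(),np.round(c['camera_matrix'],1).tolist())
E
```

```text
{'time': 0.0, 'joint_pos': array([-1.45748557e+00,  5.28489234e-01,  1.43393337e+00,  8.98138974e-06,
        1.18141346e+00, -1.78499783e-01]), 'joint_vel': array([-0.00021553,  0.00097961, -0.0011238 , -0.0001562 ,  0.00045513,
       -0.00026473]), 'effort': array([ 3.57149020e-04, -4.40044284e+01, -1.76591420e+01,  6.30803942e-02,
        5.82025596e-02, -1.71801908e-04]), 'tool_pos': array([ 179.74804331, -597.8044497 ,  221.54760648]), 'eef_rot': array([-3.13938636e+00, -4.06494365e-04,  2.91806673e-01]), 'wrist_force': array([-0.04188705, -0.38793275, -0.53599397]), 'ft_torque': array([ 0.01581748, -0.02953189,  0.005948  ]), 'finger_force': 0.0, 'opening': 86.97689651155589} 18.700000000000003
scene [[-0.837, 0.462, -0.294, 796.304], [0.547, 0.706, -0.449, 347.353], [-0.0, -0.537, -0.844, 775.985], [0.0, 0.0, 0.0, 1.0]] [[380.6, 0.0, 256.0], [0.0, 380.6, 188.4], [0.0, 0.0, 1.0]]
top [[-0.012, -0.999, 0.049, 458.252], [-1.0, 0.011, -0.012, -39.741], [0.011, -0.049, -0.999, 1206.564], [0.0, 0.0, 0.0, 1.0]] [[465.5, 0.0, 254.3], [0.0, 465.5, 187.3], [0.0, 0.0, 1.0]]
wrist [[0.288, -0.918, -0.274, 255.902], [-0.958, -0.276, -0.081, -575.498], [-0.002, 0.286, -0.958, 384.126], [0.0, 0.0, 0.0, 1.0]] [[327.1, 0.0, 253.8], [0.0, 327.1, 195.2], [0.0, 0.0, 1.0]]
```

View pics/top0.png

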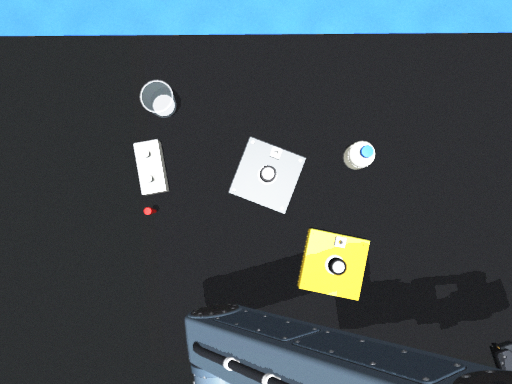

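View pics/scene0.png

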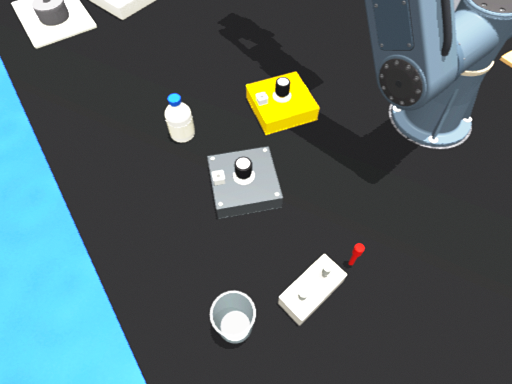

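Top view: grey base centre at about (268,175), its guide at (276,152). White block at (151,167), pins at (147,154) and (152,179), red decoy at (148,211), beaker at (158,98), bottle at (360,155). The scene view shows the same: guide (218,177), knob (244,165), pins at (303,295) and (326,270).

```bash
python3 - <<'E'
from h import *
def L(f):
    d=np.load('pics/'+f+'.npz');return d['im'],{'camera_matrix':d['K'],'pose':d['T']}
im,c=L('top0')
hsv=cv2.cvtColor(im,cv2.COLOR_RGB2HSV)
m=((hsv[...,2]>70)&(hsv[...,1]<60)).astype(np.uint8)
n,l,st,ce=cv2.connectedComponentsWithStats(m)
for i in range(1,n):
    if st[i,4]>300 and st[i,1]<230:
        cn=cv2.findContours((l==i).astype(np.uint8),0,2)[0][0];r=cv2.minAreaRect(cn)
        z=46 if 225<ce[i][0]<320 else 45
        b=np.array([ray(c,*p,z)[:2] for p in cv2.boxPoints(r)])
        print(st[i].tolist(),'centre',b.mean(0).round(1),'sides',np.linalg.norm(b[1]-b[0]).round(),np.linalg.norm(b[2]-b[1]).round(),'dirs',np.degrees(np.arctan2(*(b[1]-b[0])[::-1])).round(1))
for nm,u,v,z in[('guide',276.5,152.5,66),('knob',268,173,96),('pinA_tall',147,154,89),('pinA_sh',147,154,71),('pinB_tall',152,179,89),('pinB_sh',152,179,71)]:
    print(nm,ray(c,u,v,z).round(1))
a=cv2.cvtColor(im,cv2.COLOR_RGB2BGR)
s,cs=L('scene0');
print('scene', [proj(cs,ray(c,147,154,z)).round(0).tolist() for z in(71,89)],[proj(cs,ray(c,152,179,z)).round(0).tolist() for z in(71,89)])
s=cv2.cvtColor(s,cv2.COLOR_RGB2BGR)
A=cv2.resize(a[125:225,125:225],(400,400),interpolation=2);C=cv2.resize(a[125:225,215:315],(400,400),interpolation=2);B=cv2.resize(s[240:340,265:365],(400,400),interpolation=2)
cv2.imwrite('pics/crop.png',cv2.resize(np.hstack([A,C,B]),(798,266)) if 0 else np.vstack([np.hstack([A,C])[:300],np.hstack([B,A*0])[:300]]))
E
```

```text
[139, 79, 37, 39, 1089] centre [744.6 184.1] sides 86.0 102.0 dirs -26.3
[228, 136, 79, 78, 3768] centre [546.7 -85. ] sides 154.0 155.0 dirs -21.6
[133, 138, 36, 58, 1544] centre [569.8 205.2] sides 71.0 137.0 dirs -80.7
[343, 140, 33, 30, 623] centre [ 594.2 -316.7] sides 85.0 68.0 dirs -68.8
guide [ 599.5 -109.    66. ]
knob [546.7 -86.1  96. ]
pinA_tall [596.3 204.2  89. ]
pinA_sh [598.5 208.1  71. ]
pinB_tall [535.9 192.3  89. ]
pinB_sh [537.1 196.   71. ]
scene [[304.0, 289.0], [304.0, 283.0]] [[325.0, 267.0], [326.0, 261.0]]
```

View pics/crop.png

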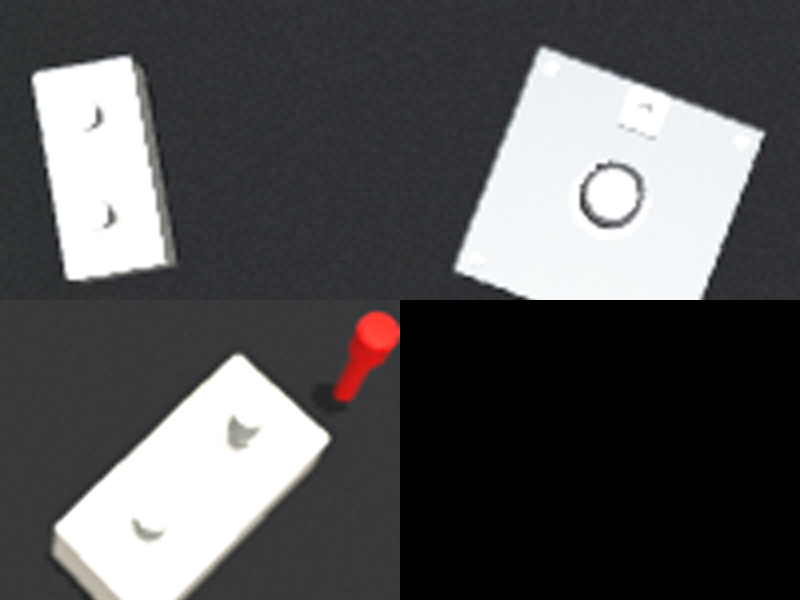

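Call:
arm_command:
  deltas:
    - [[0,0,0],[0.9,-0.97,0],1]
    - [[0,0,0],[0.9,-0.97,0],1]
    - [[0,0,0],[0.9,-0.97,0],1]
    - [[0,0,0],[0.9,-0.97,0],1]
    - [[0,0,0],[0.9,-0.97,0],1]
    - [[0,0,0],[0.9,-0.97,0],1]
    - [[0,0,0],[0.9,-0.97,0],1]
    - [[0,0,0],[0.9,-0.97,0],1]
    - [[0,0,0],[0.9,-0.97,0],1]
    - [[0,0,0],[0.9,-0.97,0],1]
    - [[0,0,0],[0.9,-0.97,0],1]
    - [[0,0,0],[0.9,-0.97,0],1]

```text
time: 1.15
tool_pos: [355.0, -240.6, 222.5]
eef_rot: [-3.141, -0.0, 0.291]
wrist_force: [0.4, 0.4, -0.1]
opening: 87.0
finger_force: 0.0
```

Call:
arm_command:
  deltas:
    - [[0,0,0],[0.9,-0.97,0],1]
    - [[0,0,0],[0.9,-0.97,0],1]
    - [[0,0,0],[0.9,-0.97,0],1]
    - [[0,0,0],[0.9,-0.97,0],1]
    - [[0,0,0],[0.9,-0.97,0],1]
    - [[0,0,0],[0.9,-0.97,0],1]
    - [[0,0,0],[0.9,-0.97,0],1]
    - [[0,0,0],[0.9,-0.97,0],1]
    - [[0,0,0],[0.9,-0.97,0],1]
    - [[0,0,0],[0.9,-0.97,0],1]
    - [[0,0,0],[0.9,-0.97,0],1]
    - [[0,0,0],[0.9,-0.97,0],1]

```text
time: 2.15
tool_pos: [529.8, 115.9, 222.3]
eef_rot: [-3.142, 0.001, 0.292]
wrist_force: [0.9, 0.1, -0.5]
opening: 87.0
finger_force: 0.0
```

Call:
arm_command:
  deltas:
    - [[0,0,0],[0.9,-0.97,0],1]
    - [[0,0,0],[0.9,-0.97,0],1]
    - [[0,0,0],[0.9,-0.97,0],1]
    - [[0,0,0.75],[0,0,0],1]
    - [[0,0,0.75],[0,0,0],1]
    - [[0,0,0],[0,0,0],1]
    - [[0,0,0],[0,0,0],1]
    - [[0,0,0],[0,0,0],1]

```text
time: 2.82
tool_pos: [573.0, 203.0, 222.4]
eef_rot: [-3.142, 0.001, 0.162]
wrist_force: [0.1, 0.8, 1.0]
opening: 86.7
finger_force: 0.0
```

```bash
python3 - <<'E'
from h import *
print(bot.sense()['tool_pos'],bot.sense()['eef_rot'])
im,c=grab('wrist','w1');print(c['pose'].round(3).tolist())
cv2.imwrite('pics/w1z.png',cv2.resize(cv2.cvtColor(im,cv2.COLOR_RGB2BGR),(800,600),interpolation=2))
E
```

```text
[573.00927186 202.98879332 222.35097808] [-3.14158259e+00  6.47312958e-04  1.61914239e-01]
[[0.161, -0.946, -0.283, 651.531], [-0.987, -0.154, -0.046, 215.764], [0.0, 0.286, -0.958, 384.749], [0.0, 0.0, 0.0, 1.0]]
```

View pics/w1z.png

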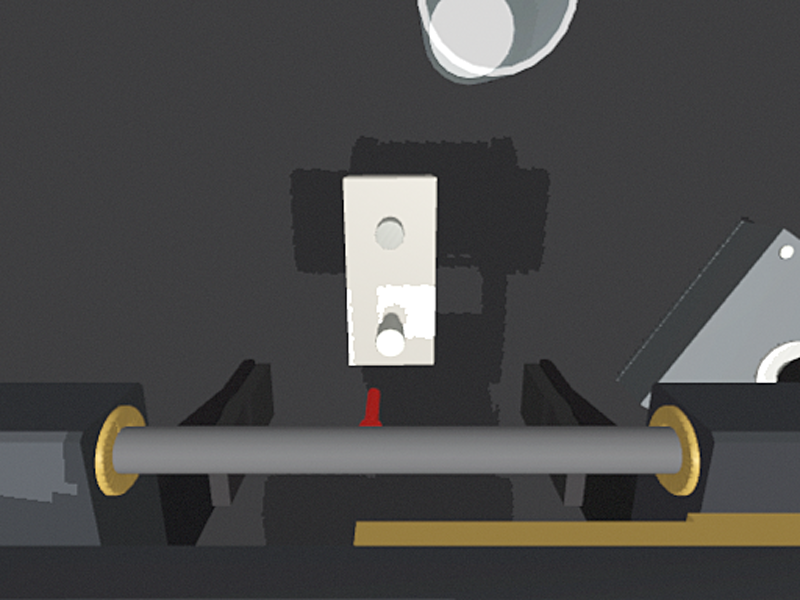

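The wrist view shows the long pin is the nearer one, head top at zoomed (390,343), with the short pin at (390,235). The decoy is further back at (370,400).

```bash
python3 - <<'E'
from h import *
d=np.load('pics/w1.npz');im=d['im'];c={'camera_matrix':d['K'],'pose':d['T']}
g=cv2.cvtColor(im,cv2.COLOR_RGB2GRAY);hsv=cv2.cvtColor(im,cv2.COLOR_RGB2HSV)
m=((hsv[...,2]>245)).astype(np.uint8);m[:, :238]=0;m[:,262:]=0;m[:208]=0;m[236:]=0
n,l,st,ce=cv2.connectedComponentsWithStats(m);i=1+st[1:,4].argmax();print(st[i],ce[i])
u,v=st[i,0]+st[i,2]/2-.5,st[i,1]+st[i,3]/2-.5
print('pin',ray(c,*ce[i],89).round(1),ray(c,u,v,89).round(1))
print('short',ray(c,390*.64-.2,233*.64-.2,71).round(1))
p=[ray(c,x*.64-.2,y*.64-.2,45)[:2] for x,y in((344,178),(437,178),(434,365),(349,365))];print(np.round(p,1),np.mean(p,0))
e=(p[0]+p[1]-p[2]-p[3]);print(np.arctan2(e[1],e[0]))
E
```

```text
[241 211  18  17 234] [249.28205128 219.20940171]
pin [539.7 201.9  89. ] [540.  201.7  89. ]
short [604.1 212.2  71. ]
[[630.5 246.8]
 [640.2 187.6]
 [511.4 165.8]
 [501.6 226.1]] [570.90560791 206.56373226]
0.16359611549856135
```

Call:
arm_command:
  deltas:
    - [[0,0,0],[-0.66,-0.08,0],1]
    - [[0,0,0],[-0.66,-0.08,0.5],1]
    - [[0,0,0],[0,0,0.9],1]
    - [[0,0,0],[0,0,0.9],1]
    - [[0,0,0],[0,0,0.9],1]
    - [[0,0,0],[0,0,0.9],1]
    - [[0,0,0],[0,0,0.9],1]
    - [[0,0,0],[0,0,0.7],1]
    - [[0,0,0],[0,0,0.5],1]
    - [[0,0,0],[0,0,0],0.5]
    - [[0,0,0],[0,0,0],0.4]

```text
time: 3.78
tool_pos: [539.8, 201.5, 67.2]
eef_rot: [-3.142, 0.001, 0.161]
wrist_force: [-0.0, 0.1, 0.3]
opening: 80.3
finger_force: 0.0
```

Call:
arm_command:
  deltas:
    - [[0,0,0],[0,0,0],0]
    - [[0,0,0],[0,0,0],0]
    - [[0,0,0],[0,0,0],0]
    - [[0,0,0],[0,0,0],0]
    - [[0,0,0],[0,0,0],0]
  squeeze: 15

```text
time: 4.2
tool_pos: [540.4, 202.0, 68.2]
eef_rot: [-3.142, -0.001, 0.161]
wrist_force: [0.6, 0.5, 0.3]
opening: 48.1
finger_force: 0.0
```

Call:
arm_command:
  deltas:
    - [[0,0,0],[0,0,0],0]
    - [[0,0,0],[0,0,0],0]
    - [[0,0,0],[0,0,0],0]
    - [[0,0,0],[0,0,0],0]
    - [[0,0,0],[0,0,0],0]
    - [[0,0,0],[0,0,0],0]

```text
time: 4.7
tool_pos: [540.0, 202.0, 67.5]
eef_rot: [-3.142, 0.0, 0.161]
wrist_force: [0.1, 0.6, -0.2]
opening: 18.0
finger_force: 15.1
```

Call:
arm_command:
  deltas:
    - [[0,0,0],[0,0,-0.4],0]
    - [[0,0,0],[0,0,-0.6],0]
    - [[0,0,0],[0,0,-0.7],0]
    - [[0,0,0],[0,0,-0.7],0]
    - [[0,0,0],[0,0,-0.7],0]
    - [[0,0,0],[0,0,-0.7],0]
    - [[0,0,0],[0,0,-0.7],0]
    - [[0,0,0],[0,0,-0.5],0]
    - [[0,0,0],[0,0,-0.2],0]
    - [[0,0,0],[0,0,0],0]

```text
time: 5.53
tool_pos: [540.8, 202.1, 199.4]
eef_rot: [3.142, -0.003, 0.161]
wrist_force: [0.5, 0.1, -0.7]
opening: 17.3
finger_force: 15.1
```

Call:
arm_command:
  deltas:
    - [[0,0,0],[-0.1,0.5,0],0]
    - [[0,0,0],[-0.1,0.9,0],0]
    - [[0,0,0],[-0.1,0.98,0],0]
    - [[0,0,0],[-0.1,1,0],0]
    - [[0,0,0],[-0.1,1,0],0]
    - [[0,0,0],[-0.1,1,0],0]
    - [[0,0,0],[-0.1,1,0],0]
    - [[0,0,0],[-0.1,1,0],0]
    - [[0,0,0],[-0.1,1,0],0]
    - [[0,0,0],[-0.1,1,0],0]
    - [[0,0,0],[-0.1,1,0],0]
    - [[0,0,0],[-0.1,0.9,0],0]

```text
time: 6.53
tool_pos: [554.3, -83.4, 196.1]
eef_rot: [-3.141, 0.003, 0.16]
wrist_force: [-0.6, 0.1, -0.7]
opening: 17.7
finger_force: 15.1
```

Call:
arm_command:
  deltas:
    - [[0,0,0],[0,0.4,0],0]
    - [[0,0,0.8],[0,0,0],0]
    - [[0,0,0.9],[0,0,0],0]
    - [[0,0,0.9],[0,0,0],0]
    - [[0,0,0.9],[0,0,0],0]
    - [[0,0,0.9],[0,0,0],0]
    - [[0,0,0.9],[0,0,0],0]
    - [[0,0,0.9],[0,0,0],0]
    - [[0,0,0],[0,0,0],0]
    - [[0,0,0],[0,0,0],0]
    - [[0,0,0],[0,0,0],0]

```text
time: 7.45
tool_pos: [556.8, -90.9, 197.1]
eef_rot: [-3.142, 0.001, -0.378]
wrist_force: [0.1, 0.4, -0.7]
opening: 17.5
finger_force: 15.1
```

```bash
python3 - <<'E'
from h import *
print(bot.sense()['tool_pos'],bot.sense()['eef_rot'],bot.sense()['joint_pos'])
im,c=grab('wrist','w2');print([proj(c,p).round(0) for p in((600,-108,66),(546.7,-85.5,96))])
cv2.imwrite('pics/w2z.png',cv2.resize(cv2.cvtColor(im,cv2.COLOR_RGB2BGR),(800,600),interpolation=2))
E
```

```text
[556.7652342  -90.88415922 197.05144491] [-3.14155642e+00  1.28135659e-03 -3.78369153e-01] [-3.59895942e-01  4.77901801e-01  1.61346762e+00  6.89900135e-05
  1.05150370e+00  1.58923529e+00]
[array([254., 136.]), array([253., 209.])]
```

View pics/w2z.png

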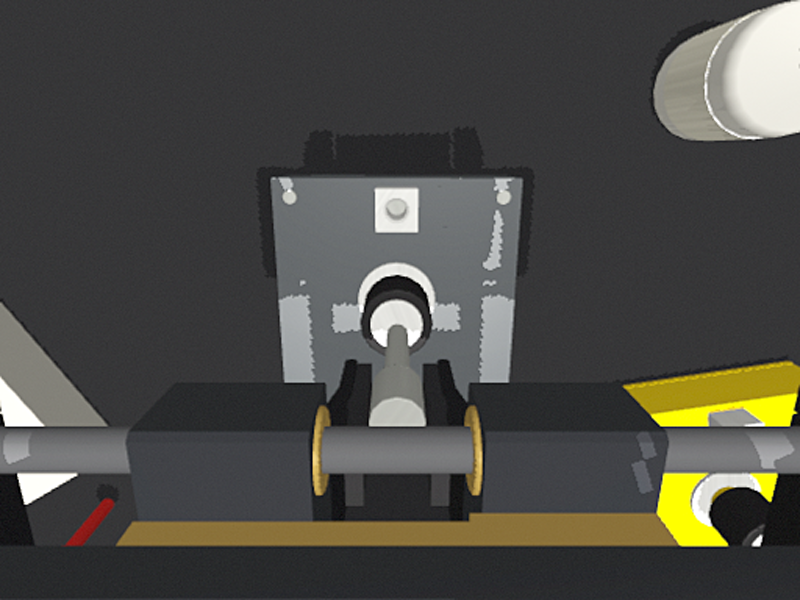

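The wrist view shows the guide's top square centred at zoomed (397,210), the knob top at (397,322), and the pin's foot tip at (397,328), hanging straight.

```bash
python3 - <<'E'
from h import *
d=np.load('pics/w2.npz');im=d['im'];c={'camera_matrix':d['K'],'pose':d['T']}
hsv=cv2.cvtColor(im,cv2.COLOR_RGB2HSV)
m=np.zeros((384,512),np.uint8);R=np.s_[110:156,225:285];m[R]=(hsv[R][...,2]>190)
n,l,st,ce=cv2.connectedComponentsWithStats(m);i=1+st[1:,4].argmax();print(st[i],ce[i])
r=cv2.minAreaRect(cv2.findContours((l==i).astype(np.uint8),0,2)[0][0]);print(r)
b=np.array([ray(c,*p,66)[:2] for p in cv2.boxPoints(r)]);print('guide',b.mean(0),b.round(1))
g=b.mean(0)
# bore: grey within square
x,y,w,h=st[i,:4];mm=(hsv[y+3:y+h-3,x+3:x+w-3,2]<195).astype(np.uint8);M=cv2.moments(mm,True);print('bore px',M['m00'],x+3+M['m10']/M['m00'],y+3+M['m01']/M['m00'],ray(c,x+3+M['m10']/M['m00'],y+3+M['m01']/M['m00'],66))
q=[ray(c,a*.64-.2,e*.64-.2,46)[:2] for a,e in((271,178),(523,178))];e=q[1]-q[0];print('base far edge',np.round(q,1),np.linalg.norm(e),'yaw',np.arctan2(e[1],e[0])+np.pi/2)
k=[ray(c,397*.64-.2,v*.64-.2,96)[:2] for v in(318,322,325)];print('knob',np.round(k,1))
print('foot',[ray(c,397*.64-.2,v*.64-.2,134.6).round(1) for v in(325,330,335)])
a=np.arctan2(e[1],e[0])+np.pi/2;print('centre from guide',g-58*np.array([np.cos(a),np.sin(a)]))
E
```

```text
[240 121  28  28 703] [253.19345661 134.23897582]
((253.5, 134.5), (27.0, 27.0), 90.0)
guide [ 601.36446043 -107.93372172] [[ 616.7 -101.3]
 [ 608.  -123.3]
 [ 585.9 -114.8]
 [ 594.8  -92.3]]
bore px 73.0 253.6986301369863 135.27397260273972 [ 600.7970325  -107.89756409   66.        ]
base far edge [[ 644.9  -44.8]
 [ 589.4 -184.3]] 150.09835033265247 yaw -0.3785671428138486
knob [[550.8 -88.2]
 [548.7 -87.3]
 [547.1 -86.7]]
foot [array([559.4, -91.6, 134.6]), array([557.1, -90.7, 134.6]), array([554.8, -89.8, 134.6])]
centre from guide [547.47114125 -86.49753389]
```

Call:
arm_command:
  deltas:
    - [[0,0,0],[0.4,0,0],0]
    - [[0,0,0],[0.6,-0.02,0],0]
    - [[0,0,0],[0.6,0,0],0]
    - [[0,0,0],[0.3,0,0.3],0]
    - [[0,0,0],[0,0,0.6],0]
    - [[0,0,0],[0,0,0.6],0]
    - [[0,0,0],[0,0,0.6],0]
    - [[0,0,0],[0,0,0.4],0]
    - [[0,0,0],[0,0,0],0]
    - [[0,0,0],[0,0,0],0]
    - [[0,0,0],[0,0,0],0]

```text
time: 8.42
tool_pos: [602.2, -108.5, 135.6]
eef_rot: [-3.142, -0.001, -0.38]
wrist_force: [0.5, -0.3, -1.2]
opening: 17.7
finger_force: 15.1
```

```bash
python3 - <<'E'
from h import *
s=bot.sense();print(s['tool_pos'],s['eef_rot'])
im,c=grab('wrist','w3');print([proj(c,p).round(1) for p in((601.3,-108,66),(601.3,-108,70))])
cv2.imwrite('pics/w3z.png',cv2.resize(cv2.cvtColor(im,cv2.COLOR_RGB2BGR)[140:290,170:340],(680,600),interpolation=2))
E
```

```text
[ 602.16767904 -108.45705084  135.55065482] [-3.14153836e+00 -1.21357496e-03 -3.80007964e-01]
[array([254.1, 209.6]), array([254.1, 211.4])]
```

View pics/w3z.png

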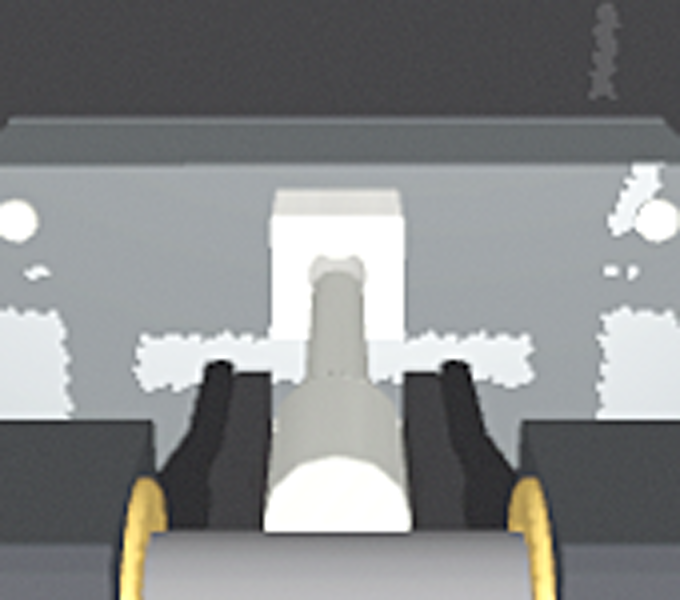

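Laterally the pin sits dead on the guide (both at column 338). Lengthwise it is about 0.8 mm too far out, so I shift it back and start inserting.

Call:
arm_command:
  deltas:
    - [[0,0,0],[-0.03,0,0],0]
    - [[0,0,0],[0,0,0.12],0]
    - [[0,0,0],[0,0,0.12],0]
    - [[0,0,0],[0,0,0.12],0]
    - [[0,0,0],[0,0,0.12],0]
    - [[0,0,0],[0,0,0.12],0]
    - [[0,0,0],[0,0,0],0]

```text
time: 9.05
tool_pos: [600.7, -108.0, 119.3]
eef_rot: [-3.142, 0.001, -0.38]
wrist_force: [1.1, -0.0, -2.5]
opening: 17.7
finger_force: 15.1
```

Call:
arm_command:
  deltas:
    - [[0,0,0],[0,0,0.12],0]
    - [[0,0,0],[0,0,0.12],0]
    - [[0,0,0],[0,0,0.12],0]
    - [[0,0,0],[0,0,0.12],0]
    - [[0,0,0],[0,0,0.12],0]
    - [[0,0,0],[0,0,0],0]

```text
time: 9.55
tool_pos: [600.8, -108.0, 104.4]
eef_rot: [-3.142, 0.0, -0.38]
wrist_force: [0.8, -0.3, -1.3]
opening: 17.6
finger_force: 15.1
```

Call:
arm_command:
  deltas:
    - [[0,0,0],[0,0,0.1],0]
    - [[0,0,0],[0,0,0.08],0]
    - [[0,0,0],[0,0,0],0]
    - [[0,0,0],[0,0,0],0.5]
    - [[0,0,0],[0,0,0],0.5]
    - [[0,0,0],[0,0,0],0.5]
    - [[0,0,0],[0,0,0],0.5]
    - [[0,0,0],[0,0,0],0.5]

```text
time: 10.22
tool_pos: [600.8, -107.9, 100.7]
eef_rot: [-3.142, 0.0, -0.38]
wrist_force: [0.7, -0.9, 0.0]
opening: 40.4
finger_force: 0.0
```

Call:
arm_command:
  deltas:
    - [[0,0,0],[0,0,-0.3],0.5]
    - [[0,0,0],[0,0,-0.6],0.7]
    - [[0,0,0],[0,0,-0.7],0.7]
    - [[0,0,0],[-0.3,0,0],0.7]
    - [[0,0,0],[-0.7,0,0],0.7]
    - [[0,0,0],[-0.8,0,0],0.7]
    - [[0,0,0],[-0.52,0,0],0.7]
    - [[0,0,0],[0,0,0.4],0.7]
    - [[0,0,0],[0,0,0.8],0.7]
    - [[0,0,0],[0,0,0.8],0.7]
    - [[0,0,0],[0,0,0.7],0.7]
    - [[0,0,0],[0,0,0.3],0.7]

```text
time: 11.22
tool_pos: [545.9, -86.2, 62.8]
eef_rot: [3.141, 0.003, -0.38]
wrist_force: [0.3, -0.1, 0.2]
opening: 60.8
finger_force: 0.0
```

Call:
arm_command:
  deltas:
    - [[0,0,0],[0,0,0],0.4]
    - [[0,0,0],[0,0,0],0.4]
    - [[0,0,0],[0,0,0],0.4]
    - [[0,0,0],[0,0,0],0.4]
    - [[0,0,0],[0,0,0],0.4]
    - [[0,0,0],[0,0,0],0.4]
  squeeze: 25

```text
time: 11.72
tool_pos: [547.8, -86.8, 66.5]
eef_rot: [3.142, -0.002, -0.38]
wrist_force: [0.8, 0.4, 1.2]
opening: 39.5
finger_force: 25.0
```

```bash
python3 - <<'E'
from h import *
s=bot.sense();print({k:np.round(s[k],2) for k in('tool_pos','eef_rot','wrist_force','ft_torque','opening','finger_force','joint_pos')})
im,c=grab('wrist','w4');im2,_=grab('scene','s4')
a=cv2.cvtColor(im,cv2.COLOR_RGB2BGR);b=cv2.cvtColor(im2,cv2.COLOR_RGB2BGR)
cv2.imwrite('pics/w4z.png',np.hstack([cv2.resize(a,(400,300)),cv2.resize(b[110:230,170:330],(400,300))]))
E
```

```text
{'tool_pos': array([547.8 , -86.78,  66.49]), 'eef_rot': array([ 3.14, -0.  , -0.38]), 'wrist_force': array([0.77, 0.41, 1.21]), 'ft_torque': array([-0.02, -0.04,  0.04]), 'opening': np.float64(39.46), 'finger_force': np.float64(25.0), 'joint_pos': array([-0.36,  0.66,  1.74, -0.  ,  0.74,  1.59])}
```

View pics/w4z.png

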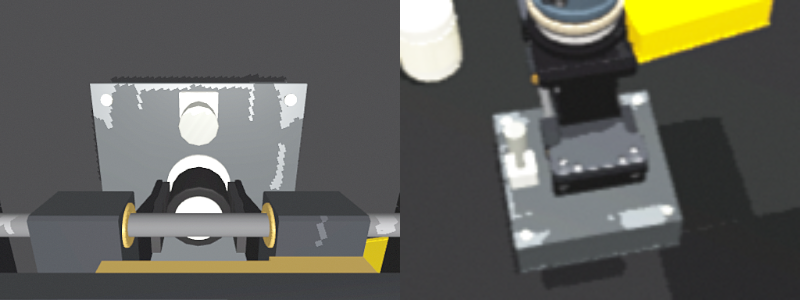

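The pin stands upright in the guide and the knob is gripped. I turn it slowly, watching the torque.

Call:
arm_command:
  deltas:
    - [[0,0,-0.2],[0,0,0],0.4]
    - [[0,0,-0.2],[0,0,0],0.4]
    - [[0,0,-0.2],[0,0,0],0.4]
    - [[0,0,-0.2],[0,0,0],0.4]
    - [[0,0,-0.2],[0,0,0],0.4]
    - [[0,0,-0.2],[0,0,0],0.4]
    - [[0,0,-0.2],[0,0,0],0.4]
    - [[0,0,-0.2],[0,0,0],0.4]
    - [[0,0,-0.2],[0,0,0],0.4]

```text
time: 12.57
tool_pos: [547.9, -86.6, 66.4]
eef_rot: [-3.141, -0.002, -0.223]
wrist_force: [0.6, -0.3, 7.0]
opening: 39.3
finger_force: 25.0
```

```bash
cat > t.py <<'E'
from h import *
s=bot.sense();print({k:np.round(s[k],2).tolist() for k in('time','tool_pos','eef_rot','wrist_force','ft_torque','opening','finger_force')})
E
python3 t.py
```

```text
{'time': 12.57, 'tool_pos': [547.87, -86.65, 66.43], 'eef_rot': [-3.14, -0.0, -0.22], 'wrist_force': [0.58, -0.26, 6.99], 'ft_torque': [0.05, -0.04, -0.24], 'opening': 39.34, 'finger_force': 25.0}
```

Call:
arm_command:
  deltas:
    - [[0,0,-0.2],[0,0,0],0.4]
    - [[0,0,-0.2],[0,0,0],0.4]
    - [[0,0,-0.2],[0,0,0],0.4]
    - [[0,0,-0.2],[0,0,0],0.4]
    - [[0,0,-0.2],[0,0,0],0.4]
    - [[0,0,-0.2],[0,0,0],0.4]
    - [[0,0,-0.2],[0,0,0],0.4]
    - [[0,0,-0.2],[0,0,0],0.4]

```text
time: 13.23
tool_pos: [547.9, -86.5, 66.4]
eef_rot: [-3.142, -0.002, -0.083]
wrist_force: [1.0, -0.5, 6.0]
opening: 39.2
finger_force: 25.0
```

```bash
python3 t.py
```

```text
{'time': 13.23, 'tool_pos': [547.9, -86.53, 66.45], 'eef_rot': [-3.14, -0.0, -0.08], 'wrist_force': [1.04, -0.53, 6.05], 'ft_torque': [0.13, -0.04, -0.2], 'opening': 39.17, 'finger_force': 25.0}
```

Call:
arm_command:
  deltas:
    - [[0,0,-0.2],[0,0,0],0.4]
    - [[0,0,-0.2],[0,0,0],0.4]
    - [[0,0,-0.2],[0,0,0],0.4]
    - [[0,0,-0.2],[0,0,0],0.4]
    - [[0,0,-0.2],[0,0,0],0.4]
    - [[0,0,-0.2],[0,0,0],0.4]
    - [[0,0,-0.2],[0,0,0],0.4]
    - [[0,0,-0.2],[0,0,0],0.4]

```text
time: 13.9
tool_pos: [547.9, -86.4, 66.4]
eef_rot: [3.142, -0.002, 0.056]
wrist_force: [0.8, 0.7, 6.3]
opening: 39.2
finger_force: 25.0
```

```bash
python3 t.py
```

```text
{'time': 13.9, 'tool_pos': [547.9, -86.43, 66.45], 'eef_rot': [3.14, -0.0, 0.06], 'wrist_force': [0.8, 0.7, 6.3], 'ft_torque': [0.18, -0.07, -0.29], 'opening': 39.21, 'finger_force': 25.0}
```

Call:
arm_command:
  deltas:
    - [[0,0,-0.2],[0,0,0],0.4]
    - [[0,0,-0.2],[0,0,0],0.4]
    - [[0,0,-0.2],[0,0,0],0.4]
    - [[0,0,-0.2],[0,0,0],0.4]

```text
time: 14.23
tool_pos: [547.9, -86.4, 66.4]
eef_rot: [3.141, -0.002, 0.126]
wrist_force: [1.1, 0.9, 6.0]
opening: 39.3
finger_force: 25.0
```

```bash
python3 t.py
```

```text
{'time': 14.23, 'tool_pos': [547.87, -86.36, 66.44], 'eef_rot': [3.14, -0.0, 0.13], 'wrist_force': [1.1, 0.94, 5.97], 'ft_torque': [0.21, -0.01, -0.23], 'opening': 39.27, 'finger_force': 25.0}
```

Still only drag; continue.

Call:
arm_command:
  deltas:
    - [[0,0,-0.2],[0,0,0],0.4]
    - [[0,0,-0.2],[0,0,0],0.4]
    - [[0,0,-0.2],[0,0,0],0.4]
    - [[0,0,-0.2],[0,0,0],0.4]
    - [[0,0,-0.2],[0,0,0],0.4]
    - [[0,0,-0.2],[0,0,0],0.4]
    - [[0,0,-0.2],[0,0,0],0.4]
    - [[0,0,-0.2],[0,0,0],0.4]

```text
time: 14.9
tool_pos: [547.9, -86.2, 66.4]
eef_rot: [3.141, -0.002, 0.266]
wrist_force: [0.8, 0.7, 5.8]
opening: 39.8
finger_force: 25.0
```

```bash
python3 t.py
```

```text
{'time': 14.9, 'tool_pos': [547.87, -86.24, 66.45], 'eef_rot': [3.14, -0.0, 0.27], 'wrist_force': [0.85, 0.68, 5.76], 'ft_torque': [0.22, -0.1, -0.23], 'opening': 39.8, 'finger_force': 25.0}
```

Call:
arm_command:
  deltas:
    - [[0,0,-0.2],[0,0,0],0.4]
    - [[0,0,-0.2],[0,0,0],0.4]
    - [[0,0,-0.2],[0,0,0],0.4]
    - [[0,0,-0.2],[0,0,0],0.4]
    - [[0,0,-0.2],[0,0,0],0.4]
    - [[0,0,-0.2],[0,0,0],0.4]
    - [[0,0,-0.2],[0,0,0],0.4]
    - [[0,0,-0.2],[0,0,0],0.4]

```text
time: 15.57
tool_pos: [547.8, -86.1, 66.4]
eef_rot: [3.141, -0.002, 0.405]
wrist_force: [0.2, 2.3, 6.3]
opening: 39.8
finger_force: 25.0
```

```bash
python3 t.py
```

```text
{'time': 15.57, 'tool_pos': [547.83, -86.12, 66.44], 'eef_rot': [3.14, -0.0, 0.41], 'wrist_force': [0.19, 2.35, 6.35], 'ft_torque': [0.31, -0.08, -0.27], 'opening': 39.81, 'finger_force': 25.0}
```

Call:
arm_command:
  deltas:
    - [[0,0,-0.2],[0,0,0],0.4]
    - [[0,0,-0.2],[0,0,0],0.4]
    - [[0,0,-0.2],[0,0,0],0.4]
    - [[0,0,-0.2],[0,0,0],0.4]
    - [[0,0,-0.2],[0,0,0],0.4]
    - [[0,0,-0.2],[0,0,0],0.4]
    - [[0,0,-0.2],[0,0,0],0.4]
    - [[0,0,-0.2],[0,0,0],0.4]

```text
time: 16.23
tool_pos: [547.7, -86.0, 66.5]
eef_rot: [3.141, -0.002, 0.545]
wrist_force: [0.7, 1.9, 6.5]
opening: 39.2
finger_force: 25.0
```

```bash
python3 t.py
```

```text
{'time': 16.23, 'tool_pos': [547.74, -86.01, 66.46], 'eef_rot': [3.14, -0.0, 0.54], 'wrist_force': [0.71, 1.94, 6.48], 'ft_torque': [0.33, -0.05, -0.27], 'opening': 39.17, 'finger_force': 25.0}
```

```bash
cat >> t.py <<'E'
a=np.load('pics/s4.npz')['im'];b,_=grab('scene','sN')
P=np.s_[150:186,206:230];print('diff',np.abs(a[P].astype(int)-b[P]).mean().round(1))
E
python3 t.py
```

```text
{'time': 16.23, 'tool_pos': [547.74, -86.01, 66.46], 'eef_rot': [3.14, -0.0, 0.54], 'wrist_force': [0.71, 1.94, 6.48], 'ft_torque': [0.33, -0.05, -0.27], 'opening': 39.17, 'finger_force': 25.0}
diff 18.8
```

Call:
arm_command:
  deltas:
    - [[0,0,-0.2],[0,0,0],0.4]
    - [[0,0,-0.2],[0,0,0],0.4]
    - [[0,0,-0.2],[0,0,0],0.4]
    - [[0,0,-0.2],[0,0,0],0.4]
    - [[0,0,-0.2],[0,0,0],0.4]
    - [[0,0,-0.2],[0,0,0],0.4]
    - [[0,0,-0.2],[0,0,0],0.4]
    - [[0,0,-0.2],[0,0,0],0.4]

```text
time: 16.95
tool_pos: [547.7, -85.9, 66.5]
eef_rot: [3.141, -0.002, 0.684]
wrist_force: [0.7, 2.0, 6.0]
opening: 39.1
finger_force: 25.0
```

```bash
python3 t.py
```

```text
{'time': 16.95, 'tool_pos': [547.69, -85.9, 66.45], 'eef_rot': [3.14, -0.0, 0.68], 'wrist_force': [0.71, 2.04, 5.98], 'ft_torque': [0.36, -0.07, -0.25], 'opening': 39.06, 'finger_force': 25.0}
diff 26.3
```

```bash
python3 - <<'E'
from h import *
z=[cv2.cvtColor(np.load(f'pics/{f}.npz')['im'],cv2.COLOR_RGB2BGR)[130:205,180:255] for f in('s4','sN')]
cv2.imwrite('pics/cmp.png',np.hstack([cv2.resize(a,(400,400),interpolation=2) for a in z]))
E
```

```text
(no output)
```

View pics/cmp.png

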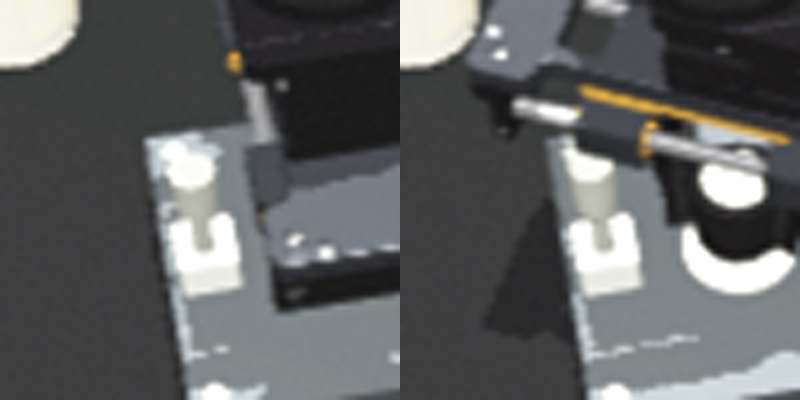

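Pin still standing at full height (shoulder row unchanged); the gripper body merely passes over it. I keep turning.

Call:
arm_command:
  deltas:
    - [[0,0,-0.2],[0,0,0],0.4]
    - [[0,0,-0.2],[0,0,0],0.4]
    - [[0,0,-0.2],[0,0,0],0.4]
    - [[0,0,-0.2],[0,0,0],0.4]
    - [[0,0,-0.2],[0,0,0],0.4]
    - [[0,0,-0.2],[0,0,0],0.4]
    - [[0,0,-0.2],[0,0,0],0.4]
    - [[0,0,-0.2],[0,0,0],0.4]

```text
time: 17.67
tool_pos: [547.6, -85.8, 66.4]
eef_rot: [3.141, -0.002, 0.824]
wrist_force: [-0.2, 3.0, 6.7]
opening: 39.7
finger_force: 25.0
```

```bash
python3 t.py
```

```text
{'time': 17.67, 'tool_pos': [547.61, -85.84, 66.44], 'eef_rot': [3.14, -0.0, 0.82], 'wrist_force': [-0.18, 2.98, 6.66], 'ft_torque': [0.38, -0.03, -0.28], 'opening': 39.74, 'finger_force': 25.0}
diff 29.2
```

Call:
arm_command:
  deltas:
    - [[0,0,-0.2],[0,0,0],0.4]
    - [[0,0,-0.2],[0,0,0],0.4]
    - [[0,0,-0.2],[0,0,0],0.4]
    - [[0,0,-0.2],[0,0,0],0.4]
    - [[0,0,-0.2],[0,0,0],0.4]
    - [[0,0,-0.2],[0,0,0],0.4]
    - [[0,0,-0.2],[0,0,0],0.4]
    - [[0,0,-0.2],[0,0,0],0.4]

```text
time: 18.38
tool_pos: [547.5, -85.7, 66.4]
eef_rot: [3.141, -0.002, 0.964]
wrist_force: [1.1, 2.9, 7.0]
opening: 39.4
finger_force: 25.0
```

```bash
python3 t.py
```

```text
{'time': 18.38, 'tool_pos': [547.47, -85.73, 66.43], 'eef_rot': [3.14, -0.0, 0.96], 'wrist_force': [1.09, 2.91, 7.01], 'ft_torque': [0.38, -0.07, -0.31], 'opening': 39.44, 'finger_force': 25.0}
diff 29.9
```

Call:
arm_command:
  deltas:
    - [[0,0,-0.2],[0,0,0],0.4]
    - [[0,0,-0.2],[0,0,0],0.4]
    - [[0,0,-0.2],[0,0,0],0.4]
    - [[0,0,-0.2],[0,0,0],0.4]
    - [[0,0,-0.2],[0,0,0],0.4]

```text
time: 18.85
tool_pos: [547.4, -85.7, 66.4]
eef_rot: [3.141, -0.002, 1.05]
wrist_force: [0.5, 2.5, 6.6]
opening: 39.3
finger_force: 25.0
```

```bash
python3 t.py
```

```text
{'time': 18.85, 'tool_pos': [547.41, -85.7, 66.43], 'eef_rot': [3.14, -0.0, 1.05], 'wrist_force': [0.46, 2.55, 6.55], 'ft_torque': [0.42, -0.02, -0.46], 'opening': 39.32, 'finger_force': 25.0}
diff 26.1
```

```bash
python3 - <<'E'
from h import *
im,c=grab('wrist','w5');s=np.load('pics/sN.npz')['im']
f=lambda a,w:cv2.resize(cv2.cvtColor(a,cv2.COLOR_RGB2BGR),w,interpolation=2)
cv2.imwrite('pics/cmp2.png',np.hstack([f(s[130:205,180:255],(400,400)),f(im,(400,400))]))
E
```

```text
(no output)
```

View pics/cmp2.png

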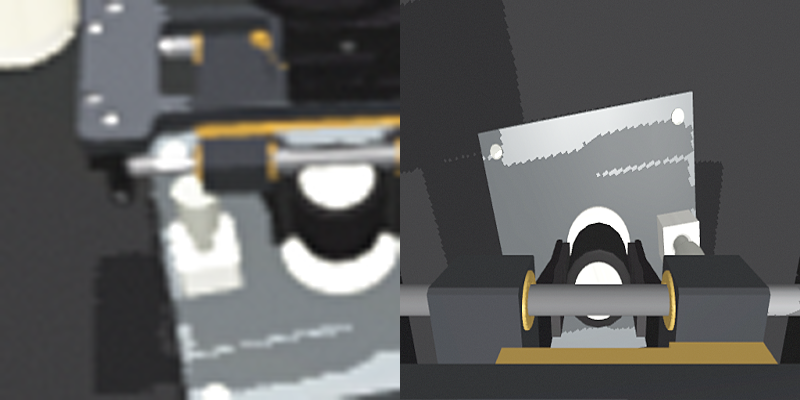

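The pin has dropped: its head top moved from row 165 to 192 in the scene crop, and the torque rose to 0.46 N m. I ease the knob back.

Call:
arm_command:
  deltas:
    - [[0,0,0.3],[0,0,0],0.4]
    - [[0,0,0.3],[0,0,0],0.4]
    - [[0,0,0.3],[0,0,0],0.4]
    - [[0,0,0.3],[0,0,0],0.4]
    - [[0,0,0.3],[0,0,0],0.4]
    - [[0,0,0.3],[0,0,0],0.4]
    - [[0,0,0],[0,0,0],0.4]

```text
time: 19.53
tool_pos: [547.5, -85.8, 66.4]
eef_rot: [3.141, -0.002, 0.893]
wrist_force: [0.5, 2.1, 6.7]
opening: 39.6
finger_force: 25.0
```

```bash
python3 t.py
```

```text
{'time': 19.53, 'tool_pos': [547.53, -85.79, 66.43], 'eef_rot': [3.14, -0.0, 0.89], 'wrist_force': [0.49, 2.06, 6.75], 'ft_torque': [0.48, -0.05, -0.04], 'opening': 39.61, 'finger_force': 25.0}
diff 30.6
```

Call:
arm_command:
  deltas:
    - [[0,0,0],[0,0,0],0.55]
    - [[0,0,0],[0,0,0],0.55]
    - [[0,0,0],[0,0,0],0.55]
    - [[0,0,0],[0,0,-0.3],0.55]
    - [[0,0,0],[0,0,-0.6],0.55]
    - [[0,0,0],[0,0,-0.7],0.55]
    - [[0,0,0],[0,0,-0.7],0.55]
    - [[0,0,0],[0,0,-0.7],0.55]
    - [[0,0,0],[0.2,0.7,0],0]
    - [[0,0,0],[0.25,0.8,0],0]
    - [[0,0,0],[0.2,0.73,0],0]
    - [[0,0,0],[0,0,0],0]
  squeeze: 15

```text
time: 20.58
tool_pos: [604.6, -110.9, 141.6]
eef_rot: [3.135, -0.002, 0.893]
wrist_force: [0.3, -0.7, 0.5]
opening: 28.9
finger_force: 0.0
```

Call:
arm_command:
  deltas:
    - [[0,0,0],[0,0,0],0]
    - [[0,0,0],[0,0,0],0]
    - [[0,0,0],[0,0,0],0]
    - [[0,0,0],[0,0,0],0]
    - [[0,0,0],[0,0,0],0]

```text
time: 21.0
tool_pos: [599.8, -108.3, 140.5]
eef_rot: [-3.141, 0.0, 0.894]
wrist_force: [-0.1, 0.1, 0.1]
opening: 1.9
finger_force: 0.0
```

```bash
python3 t.py
```

```text
{'time': 21.0, 'tool_pos': [599.79, -108.27, 140.53], 'eef_rot': [-3.14, 0.0, 0.89], 'wrist_force': [-0.1, 0.11, 0.05], 'ft_torque': [-0.03, -0.03, -0.0], 'opening': 1.91, 'finger_force': 0.0}
diff 32.1
```

Call:
arm_command:
  deltas:
    - [[0,0,0],[0.04,0.03,0.2],0]
    - [[0,0,0],[0,0,0.5],0]
    - [[0,0,0],[0,0,0.4],0]
    - [[0,0,0],[0,0,0.2],0]
    - [[0,0,0],[0,0,0],0]
    - [[0,0,0],[0,0,0],0]

```text
time: 21.55
tool_pos: [601.5, -108.3, 107.5]
eef_rot: [-3.14, 0.0, 0.894]
wrist_force: [-0.1, -0.2, 0.8]
opening: 0.5
finger_force: 0.0
```

Call:
arm_command:
  deltas:
    - [[0,0,0],[0,0,0.05],0]
    - [[0,0,0],[0,0,0.05],0]
    - [[0,0,0],[0,0,0.05],0]
    - [[0,0,0],[0,0,0.05],0]

```text
time: 21.88
tool_pos: [602.1, -108.5, 103.4]
eef_rot: [3.141, -0.0, 0.894]
wrist_force: [-0.7, 1.0, 7.7]
opening: 0.5
finger_force: 4.2
```

Call:
arm_command:
  deltas:
    - [[0,0,0],[0,0,0.04],0]
    - [[0,0,0],[0,0,0.04],0]
    - [[0,0,0],[0,0,0.04],0]
    - [[0,0,0],[0,0,0.04],0]

```text
time: 22.22
tool_pos: [603.4, -108.8, 101.4]
eef_rot: [3.138, -0.002, 0.894]
wrist_force: [-1.1, 0.6, 10.8]
opening: 0.4
finger_force: 5.0
```

Call:
arm_command:
  deltas:
    - [[0,0,0],[-0.02,-0.02,0.04],0]
    - [[0,0,0],[-0.02,-0.02,0.04],0]
    - [[0,0,0],[0,0,0.04],0]
    - [[0,0,0],[0,0,0.04],0]
    - [[0,0,0],[0,0,0],0]

```text
time: 22.63
tool_pos: [602.2, -108.7, 96.8]
eef_rot: [3.138, -0.002, 0.894]
wrist_force: [0.4, 1.4, 5.7]
opening: 0.2
finger_force: 3.2
```

Going in at about 6 N.

Call:
arm_command:
  deltas:
    - [[0,0,0],[0,0,0.04],0]
    - [[0,0,0],[0,0,0.04],0]
    - [[0,0,0],[0,0,0.04],0]
    - [[0,0,0],[0,0,0.04],0]
    - [[0,0,0],[0,0,0],0]

```text
time: 23.05
tool_pos: [602.3, -108.6, 92.9]
eef_rot: [3.138, -0.002, 0.894]
wrist_force: [0.3, 1.1, 7.3]
opening: 0.5
finger_force: 3.2
```

Call:
arm_command:
  deltas:
    - [[0,0,0],[0,0,0.04],0]
    - [[0,0,0],[0,0,0.04],0]
    - [[0,0,0],[0,0,0],0]

```text
time: 23.3
tool_pos: [602.5, -108.6, 92.5]
eef_rot: [3.137, -0.003, 0.894]
wrist_force: [-1.5, 1.9, 15.3]
opening: 0.4
finger_force: 7.7
```

It stopped at 92.5 mm with the force rising to 15 N, so the head is on the guide. I retreat and check.

Call:
arm_command:
  deltas:
    - [[0,0,0],[0,0,-0.3],0]
    - [[0,0,0],[0,0,-0.6],0]
    - [[0,0,0],[0,0,-0.8],0]
    - [[0,0,0],[0,0,-0.9],0]
    - [[0,0,0],[0,0,-0.9],0]
    - [[0,0,0],[0,0,-0.9],0]
    - [[0,0,0],[-0.6,-0.9,0],0]
    - [[0,0,0],[-0.6,-0.9,0],0]
    - [[0,0,0],[-0.6,-0.9,0],0]
    - [[0,0,0],[-0.6,-0.9,0],0]
    - [[0,0,0],[0,0,0],0]
    - [[0,0,0],[0,0,0],0]

```text
time: 24.3
tool_pos: [491.5, -98.6, 199.3]
eef_rot: [-3.141, 0.0, 0.893]
wrist_force: [0.4, 0.3, 1.0]
opening: 0.5
finger_force: 0.0
```

```bash
python3 t.py; python3 - <<'E'
from h import *
im,c=grab('wrist','w6');s,cs=grab('scene','s6')
print('scene head top expected if home',proj(cs,(601.1,-108,92)),'4mm up',proj(cs,(601.1,-108,96)))
f=lambda a,w:cv2.resize(cv2.cvtColor(a,cv2.COLOR_RGB2BGR),w,interpolation=2)
cv2.imwrite('pics/end.png',np.hstack([f(s[130:205,180:255],(400,400)),f(im,(400,400))]))
E
```

```text
{'time': 24.3, 'tool_pos': [491.47, -98.62, 199.3], 'eef_rot': [-3.14, 0.0, 0.89], 'wrist_force': [0.35, 0.29, 0.97], 'ft_torque': [-0.04, -0.08, -0.03], 'opening': 0.5, 'finger_force': 0.0}
diff 28.2
scene head top expected if home [217.16309935 168.16472277] 4mm up [217.00597796 167.10509012]
```

View pics/end.png

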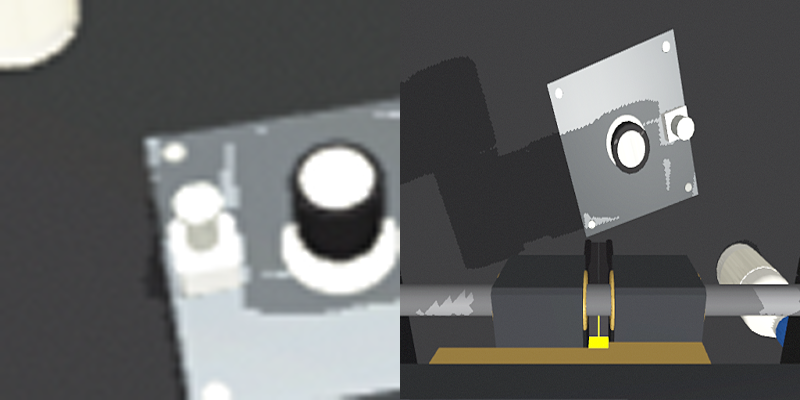

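The head top is at scene row 167.9, against 168.2 expected for fully home. The head sits on the guide and the gripper touches nothing.

```bash
python3 -c "
from plant import close_job
print(close_job())"
```

```text
the job is handed in; nothing more can be done
None
```

The index pin is in the guide, through a collar hole and pushed home with its head on the guide. Everything is released and the job is handed in, at about 24 s of the 72 s allowed; `close_job()` returned no verdict.

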